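# Shut off the red outlet inside the compressed-air box

### The arm

A 6-joint arm with a two-finger parallel gripper is mounted at the origin on the work surface; the furniture and walls round the work are solid. World frame = base frame: x ahead of the robot, y to its left, z up, the work surface at z = 0. Lengths are in m, angles in rad, forces in N, time in s.
With the tool pointing down it reaches from about 0.2 to 0.875 m from the base axis. Payload 3.4 kg.
Tool frame: the origin (TCP) lies midway between the tips of the shut fingers; the grasp point (between the pads) lies 19 mm behind it; z points along the fingers, y is the line along which they close (so a half turn about z gives the same grasp; the last joint's range is limited). The gripper opens to 94 mm and grips with 3 to 60 N. Pads are 16 mm wide; open, the fingers measure 119 mm over their backs; the gripper's body (75 mm by 177 mm) begins 78 mm behind the grasp point.
Start: joints at [1.208, 0.276, 1.505, -0, 1.361, -0.121], TCP at [0.138, 0.558, 0.205] pointing down, gripper open.
Joint ranges: [-2.89, 2.89], [-0.75, 2.08], [0.22, 2.7], [-1.18, 4.32], [0.11, 2.71], [-2.7, 2.7]. Speed limits (rad/s): [2.57, 2.57, 3.14, 3.14, 3.14, 3.14].

### API

Orientations are given as a unit quaternion [w, x, y, z].
In Python, from plant import readout, vision, job_done gives the robot as it stands.
- The arm moves only by the shell command python3 -m jog 'ROWS'. ROWS is JSON, a list of rows, each an object with "fingers": the gripper command: -1 is fully open, 1 is shut, values between are in proportion; "delta_pos": the shift along the tool's x, y, z in m, a list of three; "angular": the turn, a rotation vector about the tool's x, y, z in degrees, a list of three. A call has 1 to 5 rows; each row shifts and turns the commanded pose from where the row before left it, along the tool's axes as they then stand; what a row does not reach is not made up. A row lasts 1/12 s, in which the tool goes at most 41.7 mm and 7.16 degrees, less where a joint would pass 70% of its speed; a pose out of reach is approached as far as the arm can. A call is refused whole if a number of a shift passes 0.0417 or a number of a turn 7.16, either way. A call with a gripper value outside its range is refused whole. The fingers move at their own pace and stop on an object; the grip force is fixed at half the most. Time passes only in rows, so rows that do not move let the fingers close. It gives the time, the measured TCP pose, the force, the opening and the grip force at its end, in the units of the state.
- readout.get_obs(): the state, without advancing time (a new reading comes with each control period).
- vision.camera(name): name is "scene" or "top" or "wrist"; returns a dict with "image" (384x512x3 uint8, blue, green, red), "intrinsics" (3x3 intrinsics, pixels), "xyz" and "orientation" of the camera in the world. Camera axes: x right, y down, z forward; pixel columns grow to the right and rows downward; lengths in m; the calibration is good to about 2 mm. A picture is of the moment at which its call begins. There is no depth.
- job_done(): hands the job in; it is judged then, once.
The state is a dict: "time": time; "q": joint angles; "joint_velocities": joint speeds; "joint_efforts": joint torques, N m; "tcp_pos": TCP position; "tool_rot": TCP orientation; "force": force on the tool from outside, world axes, zero at the start; "torque": the same for the moment, N m; "opening": finger opening in m; "grip_force": force on a finger pad.
Only numpy, scipy, OpenCV 4.12 (cv2) and the standard library are available. Lean on these libraries where they do the work, as an engineer would, in place of code of your own. Each camera call takes 0.05 s, during which the arm holds its last target. There are 200 camera calls.

### The job

Before the air hose is plugged in, the red outlet of the grey compressed-air box has to be off: with closed fingertips push the box's cover all the way open along its rails, push the red valve handle round until it is fully shut, square across its pipe, and then push the cover fully closed again to keep chips out. Only push, do not grip the cover ridge or the handle; leave the blue handle as it is and do not disturb the wooden handle, ferrule and sanding block lying beside the box.

Things in the scene. Friction and masses are not known exactly. Their poses are not given: they have to be found in the camera images.
- air_box: grey steel compressed-air box fixed on the bench, 276 (x) x 206 (y) x 89 mm; origin at the centre of its underside, +x roughly away from the robot. The -x half is an open bay (inside x -134 to -15, y -99 to 99; between the rails -94 to 94 mm) with two valves, the +x half a closed deck on which the open cover lies. Side rails 89, front wall 80 mm high. Outside: two couplings 25 mm out in front, a 60 mm high gauge at -y
- cover (a joint): aluminium cover, 132 x 196 mm, top face 85 mm above the bench, slides along the box's +x in its rails: 0 = closed over the bay, 0.130 m = all the way open over the deck, stop at both ends. Starts closed or up to 20 mm ajar, needs about 4 N, stays where it is left
- cover_ridge (a point): middle of the top edge of the cover's black finger ridge, 102 mm above the bench, axes as the box's. The ridge is 9 mm thick (x), 94 mm wide (y), stands 17 mm above the cover plate, upright sides: push its -x side to open, its +x side to close. At cover = 0 it lies at x = -96 mm of the box, with 38 mm of plate in front of it
- red_valve: brass ball valve with the red handle, fixed in the bay at y = -40 or +32 mm of the box (varies; the blue valve is in the other place, 72 mm away). Origin under its pivot at bench height, axes as the box's; the pivot is at x = -55 mm of the box, the pipe runs along x
- red_pivot (a point): centre of the red handle's turning axis at the height of the handle's top face, 75.5 mm above the bench; axes as the box's (does not turn)
- red_handle (a joint): turn of the red handle about the vertical, clockwise from above: 0 = open, pointing to the box's -x along its pipe; 1.571 = fully shut, pointing to the box's +y, hard stop. Starts at 0 to 0.25, needs about 6 N at 38 mm from the pivot, stays where it is left. Push its -y side, which becomes its -x side as it turns
- red_grip (a point): middle of the top of the red sleeve, 38 mm from the pivot, 75.5 mm above the bench; its -x axis points to the handle's tip (53 mm from the pivot). Sleeve 34 mm long, 15 mm wide, 10 mm thick, upright sides; below it 21 mm of free height over the 17 mm wide pipe
- blue_grip (a point): middle of the top of the blue handle's sleeve (same valve and sizes, same turning sense, starts at 0 to 0.1 rad); must stay as it is
- blue_valve: brass ball valve with the blue handle, in the other place of the bay; origin and axes as those of the red valve
- handle_new: loose finished wooden pan handle, 27 x 118 x 27 mm, lying along the -y side of the box, 15 mm or more from it; leave it
- ferrule: loose grey steel ferrule, 26 mm across and high, standing at the -y side of the box; leave it
- sanding_block: loose cork sanding block, 56 x 96 x 31 mm, on the bench near the front right corner of the box; leave it

How it is judged:
On the way, in this order (a step that is already met when the one before it is completed fails the run):
1. the cover is pushed all the way open (within 8 mm of its stop) (value of joint cover above 0.122 m), for 0.2 s.
2. with the cover open, the red handle is pushed shut (within 5 degrees of square to its pipe) (value of joint red_handle above 1.48 rad and value of joint cover above 0.1 m), for 0.2 s.
At the end, for the whole second after the job is handed in: the red handle is within 5 degrees of fully shut, the cover is closed to within 5 mm of its stop, both at rest; the blue handle's sleeve is within 6 mm and the wooden handle, ferrule and sanding block within 20 mm of where they started (value of joint cover below 0.005 m and value of joint red_handle above 1.48 rad and distance of blue_grip from where it was at the start of the episode below 0.006 m and velocity of joint cover between -0.01 and 0.01 m/s and velocity of joint red_handle between -0.05 and 0.05 rad/s and distance of each of handle_new, ferrule, sanding_block from where it was at the start of the episode below 0.02 m); the robot touches nothing.
It fails at once if the red handle is pinched between the fingers or pressed from above instead of being pushed from the side (contact force between the fingers and red_valve above 8 N and y of the grasp point in the frame of red_grip between -0.007 and 0.007 m and x of the grasp point in the frame of red_grip between -0.03 and 0.03 m and z of the grasp point in the frame of red_grip below 0.022 m).
It fails at once if the cover's ridge is pinched between the fingers instead of being pushed (contact force between the fingers and air_box above 8 N and x of the grasp point in the frame of cover_ridge between -0.004 and 0.004 m and y of the grasp point in the frame of cover_ridge between -0.05 and 0.05 m and z of the grasp point in the frame of cover_ridge below 0.022 m).
It fails at once if the blue handle is moved by more than 6 mm (distance of blue_grip from where it was at the start of the episode above 0.006 m).
It fails at once if the wooden handle, the ferrule or the sanding block is knocked, lifted or carried by more than 20 mm (distance of any of handle_new, ferrule, sanding_block from where it was at the start of the episode above 0.02 m).
It also fails if it takes over 54 s, if anything falls off the work surface, if the arm or the gripper's body presses on something with over 40 N, if the wrist force passes 120 N, or if a joint passes its speed limit or range.

## Working session

There is one attempt and no reset: what is moved stays moved. The work goes in short steps, Python scripts to look and compute and a shell command to move; the robot and the scene stay as the last step left them, time stands still between calls to the robot, and variables do not carry over. Pictures are saved under pics/ and viewed, at most 10 in all, crops included, and the job is handed in when it is done.

```bash
mkdir -p pics; cat > h.py <<'E'
import numpy as np, cv2
from scipy.spatial.transform import Rotation as R
from plant import readout, vision, job_done
def rot(q): return R.from_quat([q[1],q[2],q[3],q[0]]).as_matrix()
def ray(c,uv,z):
    d=rot(c['orientation'])@np.linalg.inv(c['intrinsics'])@np.array([uv[0],uv[1],1.]); p=np.array(c['xyz'])
    return p+d*(z-p[2])/d[2]
def proj(c,P):
    q=np.array(c['intrinsics'])@rot(c['orientation']).T@(np.array(P)-c['xyz']); return q[:2]/q[2]
E
python3 - <<'E'
from h import *
import pickle
for n in ('top','scene'):
    c=vision.camera(n); cv2.imwrite(f'pics/{n}0.png',c['image']); pickle.dump(c,open(n+'0.pkl','wb')); print(n,c['xyz'],c['orientation'],c['intrinsics'])
print(readout.get_obs())
E
```

```text
top [ 0.30307331 -0.26769053  0.91835251] [ 0.06969189 -0.69413646  0.71393219 -0.06015351] [[494.80949174   0.         254.85318784]
 [  0.         494.80949174 187.10525579]
 [  0.           0.           1.        ]]
scene [-0.27889976 -0.3792226   0.57092848] [-0.36355989  0.65894771 -0.57814015  0.31522388] [[489.66810923   0.         249.7071405 ]
 [  0.         489.66810923 189.33302934]
 [  0.           0.           1.        ]]
{'time': 0.1, 'q': array([ 1.20800217e+00,  2.76546678e-01,  1.50597618e+00, -3.97617112e-05,
        1.36070035e+00, -1.21020157e-01]), 'joint_velocities': array([ 0.00145068, -0.00071832, -0.00103464, -0.0014757 , -0.00054753,
        0.00196059]), 'joint_efforts': array([ 4.81614279e-04, -4.05451584e+01, -2.37779135e+01,  7.03701354e-02,
        2.98252213e-02, -5.12879296e-05]), 'tcp_pos': array([0.13752319, 0.5578    , 0.20469483]), 'tool_rot': array([-1.76428941e-04,  1.20588607e-01,  9.92702233e-01, -7.96194591e-04]), 'force': array([-0.34765399,  0.4712979 , -0.65023258]), 'torque': array([0.02039871, 0.0356254 , 0.00948386]), 'grip_force': 0.0, 'opening': 0.09396316592961765}
```

View pics/top0.png

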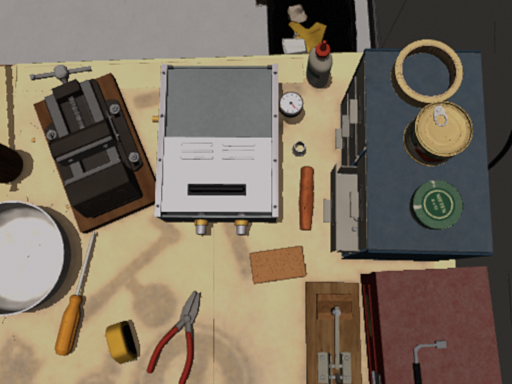

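View pics/scene0.png

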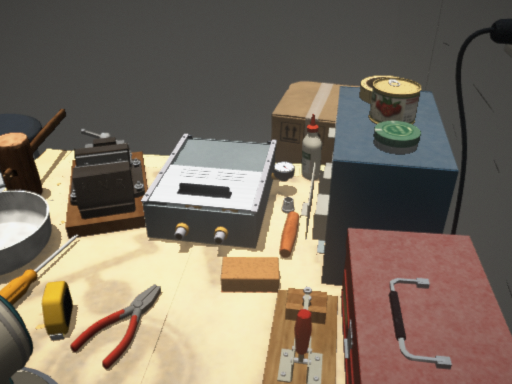

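The top view shows the box spanning about (157–279, 66–220), with +x up. The black ridge is at about (216,189), the cover looks almost closed, and a tall cabinet stands on the right. The scene view agrees. Next I'll measure ridge and rails.

```bash
python3 - <<'E'
from h import *
import pickle
c=pickle.load(open('top0.pkl','rb')); s=pickle.load(open('scene0.pkl','rb'))
def big(m):
    n,l,st,ce=cv2.connectedComponentsWithStats(m.astype(np.uint8)); k=1+np.argmax(st[1:,4]); return l==k
def ridge(c,x0,x1,y0,y1):
    g=c['image'].max(2); m=np.zeros(g.shape,bool); m[y0:y1,x0:x1]=g[y0:y1,x0:x1]<55
    m=big(m); ys,xs=np.nonzero(m); print(m.sum(),cv2.minAreaRect(np.c_[xs,ys].astype(np.float32))); return m
ridge(c,180,255,178,202); ridge(s,170,240,178,202)
def line(P): 
    vx,vy,x,y=cv2.fitLine(np.array(P,np.float32),cv2.DIST_HUBER,0,.01,.01).ravel(); return vx,vy,x,y
g=cv2.cvtColor(c['image'],cv2.COLOR_BGR2GRAY).astype(int)
for r in (80,110,140,170,200): print(r,g[r,152:172],g[r,268:288])
for x in (175,200,250,265): print(x,g[58:76,x],g[205:228,x])
E
python3 -c "
import cv2;i=cv2.imread('pics/top0.png')[55:240,145:330];cv2.imwrite('pics/topc.png',cv2.resize(i,None,fx=3.2,fy=3.2,interpolation=cv2.INTER_CUBIC))"
```

```text
580 ((216.5, 189.0), (10.0, 57.0), 90.0)
399 ((204.6762237548828, 190.06149291992188), (50.97162628173828, 8.510359764099121), 5.19442892074585)
80 [179 179 181 180 180 181 180 181 170 163 163 164 167 173 106  45  97 118
 115 115] [114 113 111  92 151 171 166 164 164 167 175 178 179 178 178 177 177 177
 179 178]
110 [176 176 176 175 177 176 151 162 169 164 166 170 171 101  44  98 119 119
 116 115] [117 117 114  92 156 176 169 169 170 173 108  27  11  37  56 109 159 190
 196 164]
140 [176 176 177 179 180 163 163 168 168 171 171 126 163 192 193 191 190 192
 190 190] [191 193 192 148 162 179 173 172 171 171 121  77  74  83 153 180 177 173
 175 174]
170 [ 95 145 163 167 179 178 175 179 181 181 118 157 193 193 191 191 191 190
 190 191] [190 192 191 141 164 186 184 179 174 172 126  85  83  81  84 156 182 180
 181 179]
200 [ 53  44  52 162 192 189 190 190 183 134 165 192 192 191 191 191 192 191
 191 190] [191 192 191 150 170 193 192 189 184 181 130  85  83  84  85 157 181 177
 177 177]
175 [162 183 183 169 161 180 182 164 126  93  73 113 116 112 112 113 113 113] [191 191 191 191 193 195 158  48  40  53  91 107  56  17  17  15  37 122
 178 173 170 167 163]
200 [183 182 182 181 172 168 182 163 122  94  73 112 113 110 109 109 109 109] [189 191 190 191 192 197 158  65  72  88 110 122  89  25 103 167 167 168
 171 161 155 184 186]
250 [180 177 179 180 178 180 181 161 118  93  73 112 112 109 110 109 110 109] [190 191 191 192 193 196 163  69  44  48  81 125 105  24  15  17  16  54
  85  84  83  90 121]
265 [178 174 177 177 177 179 181 165 126  91  70 109 110 109 111 112 114 113] [190 191 191 191 192 195 169  90  47  49  93 135 108  27  14  15  20  91
 162 183 180 179 177]
```

View pics/topc.png

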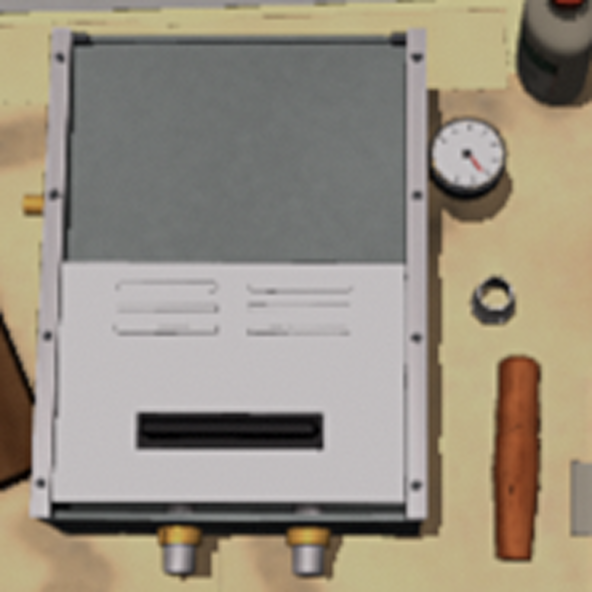

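```bash
python3 - <<'E'
from h import *
import pickle
c=pickle.load(open('top0.pkl','rb')); s=pickle.load(open('scene0.pkl','rb'))
P={k:ray(c,v,.089)[:2] for k,v in dict(BL=(161.6,64.4),BR=(278.1,64.4),FL=(155.3,216.9),FR=(277.8,217.5)).items()}
for k in P: print(k,P[k].round(4))
ax=(P['BL']+P['BR']-P['FL']-P['FR']); o=sum(P.values())/4; yaw=np.arctan2(ax[1],ax[0])
ay=P['BL']+P['FL']-P['BR']-P['FR']; print('yaw',np.degrees(yaw),np.degrees(np.arctan2(-ay[0],ay[1])),'o',o, np.linalg.norm(ax)/2,np.linalg.norm(ay)/2)
for q in ((188,188.5),(246,188.5),(216.5,188.5)): print(ray(c,q,.102))
print('scene ridge',ray(s,(204.7,189),.102), 'front edge',ray(c,(216,212),.085))
print('scene ridge ends',proj(s,ray(c,(188,188.5),.102)),proj(s,ray(c,(246,188.5),.102)))
# cabinet edge, tools
print('cabinet left z=.25',ray(c,(362,60),.25), ray(c,(335,245),.25),'vise',ray(c,(140,160),.1))
E
```

```text
BL [ 0.6861 -0.0973]
BR [ 0.6791 -0.306 ]
FL [ 0.4112 -0.0888]
FR [ 0.4043 -0.2958]
yaw -1.9489080604568392 -1.9325098449416536 o [ 0.54517523 -0.19697193] 0.2750132056147299 0.20792772181847044
[ 0.45600273 -0.14625601  0.102     ]
[ 0.45311894 -0.24375828  0.102     ]
[ 0.45458432 -0.19421313  0.102     ]
scene ridge [ 0.44211273 -0.19914523  0.102     ] front edge [ 0.41716118 -0.1913263   0.085     ]
scene ridge ends [177.84947745 182.99964784] [230.35172923 187.40454214]
cabinet left z=.25 [ 0.60872522 -0.41924034  0.25      ] [ 0.34536438 -0.36567268  0.25      ] vise [ 0.5082559  -0.06399989  0.1       ]
```

The box origin is about (0.545,-0.197) with yaw -1.94°, and the cover is about 6 mm ajar. Aligning the tool with the box (tool x = -box x, tool y = +box y) and approaching.

```bash
python3 -m jog '[{"fingers":1,"delta_pos":[0,0,0],"angular":[0,0,-5.95]},{"fingers":1,"delta_pos":[0,0,0],"angular":[0,0,-5.95]},{"fingers":1,"delta_pos":[-0.0155,-0.037,0],"angular":[0,0,0]},{"fingers":1,"delta_pos":[-0.0155,-0.037,0],"angular":[0,0,0]},{"fingers":1,"delta_pos":[-0.0155,-0.037,0],"angular":[0,0,0]}]'
for i in 1 2 3; do :; done
python3 -m jog '[{"fingers":1,"delta_pos":[-0.0155,-0.037,0],"angular":[0,0,0]},{"fingers":1,"delta_pos":[-0.0155,-0.037,0],"angular":[0,0,0]},{"fingers":1,"delta_pos":[-0.0155,-0.037,0],"angular":[0,0,0]},{"fingers":1,"delta_pos":[-0.0155,-0.037,0],"angular":[0,0,0]},{"fingers":1,"delta_pos":[-0.0155,-0.037,0],"angular":[0,0,0]}]'
```

```text
time: 0.52
tcp_pos: [0.1803, 0.4444, 0.2046]
tool_rot: [-0.0, 0.016, 1.0, -0.001]
force: [0.9, 0.4, 0.1]
opening: 0.0645
grip_force: 0.0
time: 0.93
tcp_pos: [0.2513, 0.2564, 0.2052]
tool_rot: [0.0, 0.016, 1.0, -0.0]
force: [1.5, -0.0, -0.4]
opening: 0.0308
grip_force: 0.0
```

```bash
python3 -m jog '[{"fingers":1,"delta_pos":[-0.0155,-0.037,0],"angular":[0,0,0]},{"fingers":1,"delta_pos":[-0.0155,-0.037,0],"angular":[0,0,0]},{"fingers":1,"delta_pos":[-0.0155,-0.037,0],"angular":[0,0,0]},{"fingers":1,"delta_pos":[-0.0155,-0.037,0],"angular":[0,0,0]},{"fingers":1,"delta_pos":[-0.0155,-0.037,0],"angular":[0,0,0]}]'
python3 -m jog '[{"fingers":1,"delta_pos":[-0.0155,-0.037,0],"angular":[0,0,0]},{"fingers":1,"delta_pos":[-0.0155,-0.037,0],"angular":[0,0,0]},{"fingers":1,"delta_pos":[-0.0155,-0.037,0],"angular":[0,0,0]},{"fingers":1,"delta_pos":[-0.0155,-0.037,0],"angular":[0,0,0]},{"fingers":1,"delta_pos":[-0.0155,-0.037,0],"angular":[0,0,0]}]'
```

```text
time: 1.35
tcp_pos: [0.3225, 0.0689, 0.2055]
tool_rot: [0.0, 0.017, 1.0, 0.0]
force: [0.8, 0.6, 1.1]
opening: 0.0005
grip_force: 0.0
time: 1.77
tcp_pos: [0.3937, -0.1189, 0.2053]
tool_rot: [0.0, 0.018, 1.0, 0.0]
force: [0.6, -0.3, 0.1]
opening: 0.0005
grip_force: 0.0
```

```bash
python3 -m jog '[{"fingers":1,"delta_pos":[-0.0155,-0.037,0],"angular":[0,0,0]},{"fingers":1,"delta_pos":[-0.010,-0.025,0.03],"angular":[0,0,0]},{"fingers":1,"delta_pos":[0,0,0.03],"angular":[0,0,0]},{"fingers":1,"delta_pos":[0,0,0.02],"angular":[0,0,0]},{"fingers":1,"delta_pos":[0,0,0],"angular":[0,0,0]}]'
python3 -c "
from h import *
c=vision.camera('scene');cv2.imwrite('pics/s1.png',cv2.resize(c['image'][80:300,80:360],None,fx=2.5,fy=2.5))"
```

```text
time: 2.18
tcp_pos: [0.4139, -0.1783, 0.1212]
tool_rot: [-0.004, 0.018, 1.0, 0.003]
force: [-0.7, 0.4, -0.6]
opening: 0.0004
grip_force: 0.0
```

View pics/s1.png

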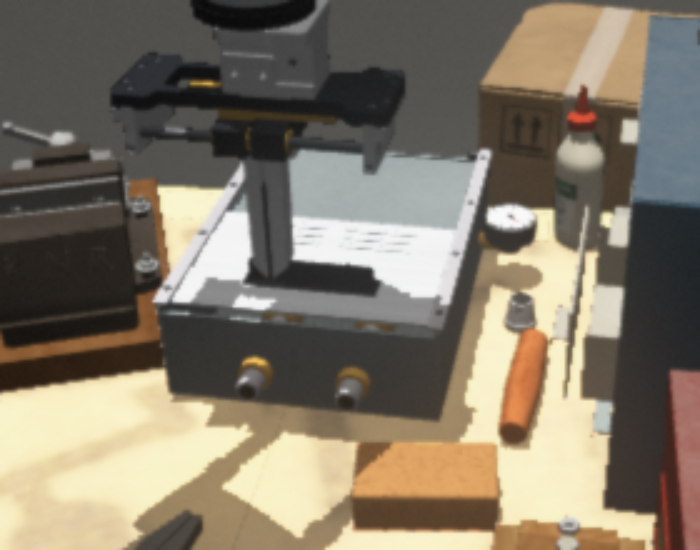

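The scene view shows closed fingers upright just above and in front of the ridge, slightly to its left. The gripper body clears the vise. I'll descend to z about 0.090 and push.

```bash
python3 -m jog '[{"fingers":1,"delta_pos":[0,-0.015,0.015],"angular":[0,0,0]},{"fingers":1,"delta_pos":[0,0,0.016],"angular":[0,0,0]},{"fingers":1,"delta_pos":[0,0,0],"angular":[0,0,0]}]'
python3 -m jog '[{"fingers":1,"delta_pos":[-0.01,0,0],"angular":[0,0,0]},{"fingers":1,"delta_pos":[-0.01,0,0],"angular":[0,0,0]},{"fingers":1,"delta_pos":[-0.01,0,0],"angular":[0,0,0]},{"fingers":1,"delta_pos":[-0.01,0,0],"angular":[0,0,0]},{"fingers":1,"delta_pos":[-0.01,0,0],"angular":[0,0,0]}]'
```

```text
time: 2.48
tcp_pos: [0.4161, -0.1942, 0.0939]
tool_rot: [-0.001, 0.017, 1.0, 0.001]
force: [-0.1, 0.6, 0.6]
opening: 0.0
grip_force: 0.0
time: 2.9
tcp_pos: [0.4672, -0.1963, 0.0952]
tool_rot: [-0.001, 0.016, 1.0, -0.0]
force: [-4.7, -1.0, 3.7]
opening: 0.0005
grip_force: 2.4
```

```bash
python3 -m jog '[{"fingers":1,"delta_pos":[-0.015,0,0.003],"angular":[0,0,0]},{"fingers":1,"delta_pos":[-0.015,0,0],"angular":[0,0,0]},{"fingers":1,"delta_pos":[-0.015,0,0],"angular":[0,0,0]},{"fingers":1,"delta_pos":[-0.015,0,0],"angular":[0,0,0]},{"fingers":1,"delta_pos":[-0.015,0,0],"angular":[0,0,0]}]'
python3 -m jog '[{"fingers":1,"delta_pos":[-0.01,0,0],"angular":[0,0,0]},{"fingers":1,"delta_pos":[-0.005,0,0],"angular":[0,0,0]},{"fingers":1,"delta_pos":[-0.004,0,0],"angular":[0,0,0]},{"fingers":1,"delta_pos":[0,0,0],"angular":[0,0,0]}]'
```

```text
time: 3.32
tcp_pos: [0.5419, -0.1985, 0.0914]
tool_rot: [-0.001, 0.017, 1.0, 0.0]
force: [-4.2, -1.3, 3.7]
opening: 0.0006
grip_force: 2.5
time: 3.65
tcp_pos: [0.5617, -0.1992, 0.0913]
tool_rot: [0.001, 0.017, 1.0, 0.0]
force: [-0.6, 0.7, -0.1]
opening: 0.0003
grip_force: 0.4
```

```bash
python3 -m jog '[{"fingers":1,"delta_pos":[-0.003,0,0],"angular":[0,0,0]},{"fingers":1,"delta_pos":[-0.003,0,0],"angular":[0,0,0]},{"fingers":1,"delta_pos":[0,0,0],"angular":[0,0,0]}]'
python3 -m jog '[{"fingers":1,"delta_pos":[-0.002,0,0],"angular":[0,0,0]},{"fingers":1,"delta_pos":[-0.002,0,0],"angular":[0,0,0]},{"fingers":1,"delta_pos":[0,0,0],"angular":[0,0,0]},{"fingers":1,"delta_pos":[0,0,0],"angular":[0,0,0]}]'
```

```text
time: 3.9
tcp_pos: [0.5662, -0.1994, 0.0913]
tool_rot: [-0.0, 0.017, 1.0, 0.0]
force: [-3.8, 0.9, 1.6]
opening: 0.0004
grip_force: 1.8
time: 4.23
tcp_pos: [0.5663, -0.1994, 0.0913]
tool_rot: [-0.004, 0.017, 1.0, 0.001]
force: [-10.2, 0.5, 7.3]
opening: 0.0007
grip_force: 5.4
```

The cover is at its stop: the pose matches the prediction and force rises. Now I'll retreat to look into the bay.

```bash
python3 -m jog '[{"fingers":1,"delta_pos":[0.012,0,0],"angular":[0,0,0]},{"fingers":1,"delta_pos":[0.01,0,-0.03],"angular":[0,0,0]},{"fingers":1,"delta_pos":[0.025,0.01,-0.03],"angular":[0,0,0]},{"fingers":1,"delta_pos":[0.035,0.02,0],"angular":[0,0,0]},{"fingers":1,"delta_pos":[0.035,0.02,0],"angular":[0,0,0]}]'
python3 -m jog '[{"fingers":1,"delta_pos":[0.035,0.02,0],"angular":[0,0,0]},{"fingers":1,"delta_pos":[0.035,0.02,0],"angular":[0,0,0]},{"fingers":1,"delta_pos":[0.035,0.02,0],"angular":[0,0,0]},{"fingers":1,"delta_pos":[0.03,0.02,0],"angular":[0,0,0]},{"fingers":1,"delta_pos":[0,0,0],"angular":[0,0,0]}]'
python3 - <<'E'
from h import *
import pickle
c=vision.camera('top'); pickle.dump(c,open('top1.pkl','wb'));cv2.imwrite('pics/top1.png',cv2.resize(c['image'][55:240,145:330],None,fx=3.2,fy=3.2,interpolation=cv2.INTER_CUBIC))
hsv=cv2.cvtColor(c['image'],cv2.COLOR_BGR2HSV)
for n,lo,hi in (('red',(0,150,60),(8,255,255)),('blue',(100,120,40),(130,255,255))):
    m=cv2.inRange(hsv,lo,hi); k=np.zeros_like(m); k[120:225,158:280]=m[120:225,158:280]
    if n=='red':
        m2=cv2.inRange(hsv,(172,150,60),(180,255,255)); k[120:225,158:280]|=m2[120:225,158:280]
    nn,l,st,ce=cv2.connectedComponentsWithStats(k)
    for i in range(1,nn):
        if st[i,4]>15:
            ys,xs=np.nonzero(l==i); print(n,st[i],ce[i],ray(c,ce[i],.0755).round(4),cv2.minAreaRect(np.c_[xs,ys].astype(np.float32)))
E
```

```text
time: 4.65
tcp_pos: [0.4581, -0.1471, 0.1536]
tool_rot: [0.004, 0.018, 1.0, -0.001]
force: [-0.0, -0.5, 0.3]
opening: 0.0006
grip_force: 0.0
time: 5.07
tcp_pos: [0.3178, -0.0577, 0.151]
tool_rot: [-0.001, 0.017, 1.0, 0.001]
force: [0.2, -0.0, -0.3]
opening: 0.0003
grip_force: 0.0
red [195 182   9  19 156] [198.76923077 190.6025641 ] [ 0.4567 -0.161   0.0755] ((199.0, 191.0), (18.0, 8.0), 90.0)
blue [234 182  10  19 156] [238.75641026 190.99358974] [ 0.454  -0.2303  0.0755] ((238.7255859375, 190.9695281982422), (8.282365798950195, 18.552499771118164), 6.34019136428833)
```

View pics/top1.png

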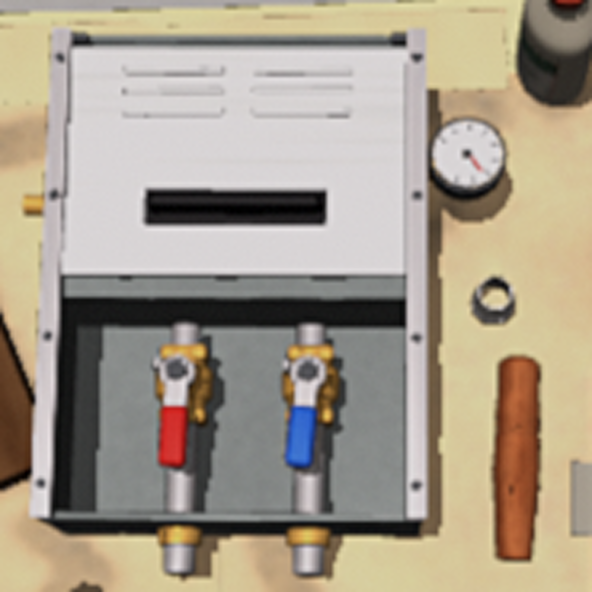

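Red is on the left (y=+32): red sleeve at crop (173,436), blue at (301,436), and the cover is fully back. Next step is to compute arc waypoints and check the vise height for gripper body clearance.

```bash
cat >> h.py <<'E'
o=np.array([.5452,-.197]); yw=np.radians(-1.94); ex=np.array([np.cos(yw),np.sin(yw)]); ey=np.array([-ex[1],ex[0]])
def where():
    s=readout.get_obs(); r=np.array(s['tcp_pos'])[:2]-o; return np.r_[r@ex,r@ey,s['tcp_pos'][2]].round(4)
E
python3 - <<'E'
from h import *
import pickle
c=pickle.load(open('top0.pkl','rb')); s=pickle.load(open('scene0.pkl','rb'))
def tri(a,b):
    A=[];B=[]
    for k,uv in((c,a),(s,b)):
        M=np.array(k['intrinsics'])@rot(k['orientation']).T; t=-M@np.array(k['xyz'])
        for i in (0,1): A.append(M[i]-uv[i]*M[2]); B.append(uv[i]*t[2]-t[i])
    return np.linalg.lstsq(np.array(A),np.array(B),rcond=None)[0].round(3)
print('knob',tri((62,72),(103,134)),'jaw',tri((101,82),(122,147)))
print('now',where())
prev=None
for t in range(0,91,10):
    a=np.radians(t); d=np.array([-np.cos(a),np.sin(a)]); n=np.array([-np.sin(a),-np.cos(a)])
    r=.037-.003*t/90; p=np.array([-.055,.032])+r*d+n*(.0075+.008*np.sin(a)+.0125*np.cos(a))
    print(t,p.round(4),'tool step',None if prev is None else ((p-prev)*[-1,1]).round(4)); prev=p
E
```

```text
knob [0.683 0.089 0.077] jaw [0.668 0.033 0.054]
now [-0.2278  0.1294  0.1518]
0 [-0.092  0.012] tool step None
10 [-0.0948  0.0175] tool step [0.0028 0.0055]
20 [-0.0967  0.0238] tool step [0.0019 0.0063]
30 [-0.0973  0.0307] tool step [0.0007 0.0069]
40 [-0.0966  0.0379] tool step [-0.0007  0.0072]
50 [-0.0943  0.0451] tool step [-0.0023  0.0072]
60 [-0.0904  0.052 ] tool step [-0.0039  0.0068]
70 [-0.085  0.058] tool step [-0.0054  0.006 ]
80 [-0.0782  0.0628] tool step [-0.0067  0.0048]
90 [-0.0705  0.066 ] tool step [-0.0077  0.0032]
```

```bash
python3 -m jog '[{"fingers":1,"delta_pos":[-0.0275,-0.026,0],"angular":[0,0,0]},{"fingers":1,"delta_pos":[-0.0275,-0.026,0],"angular":[0,0,0]},{"fingers":1,"delta_pos":[-0.0275,-0.026,0],"angular":[0,0,0]},{"fingers":1,"delta_pos":[-0.0275,-0.026,0],"angular":[0,0,0]},{"fingers":1,"delta_pos":[-0.0275,-0.026,0],"angular":[0,0,0]}]'
python3 -m jog '[{"fingers":1,"delta_pos":[0,0,0],"angular":[0,0,0]},{"fingers":1,"delta_pos":[0,0,0],"angular":[0,0,0]}]'
python3 -c "from h import *;print(where())"
```

```text
time: 5.53
tcp_pos: [0.4601, -0.1991, 0.1518]
tool_rot: [0.002, 0.017, 1.0, -0.001]
force: [-0.5, 0.7, 0.5]
opening: 0.0003
grip_force: 0.0
time: 5.7
tcp_pos: [0.4594, -0.1987, 0.151]
tool_rot: [0.001, 0.018, 1.0, -0.0]
force: [-0.8, -0.1, -0.1]
opening: 0.0003
grip_force: 0.0
[-0.0857 -0.0046  0.151 ]
```

```bash
python3 -m jog '[{"fingers":1,"delta_pos":[0.006,0.003,0.01],"angular":[0,0,0]},{"fingers":1,"delta_pos":[0,0,0.015],"angular":[0,0,0]},{"fingers":1,"delta_pos":[0,0,0.02],"angular":[0,0,0]},{"fingers":1,"delta_pos":[0,0,0.01],"angular":[0,0,0]},{"fingers":1,"delta_pos":[0,0,0],"angular":[0,0,0]}]'
python3 -c "from h import *;print(where())"
python3 -m jog '[{"fingers":1,"delta_pos":[0,0,0.012],"angular":[0,0,0]},{"fingers":1,"delta_pos":[0,0,0.012],"angular":[0,0,0]},{"fingers":1,"delta_pos":[0,0,0.011],"angular":[0,0,0]},{"fingers":1,"delta_pos":[0,0,0],"angular":[0,0,0]}]'
python3 -c "from h import *;print(where())"
```

```text
time: 6.12
tcp_pos: [0.4487, -0.1915, 0.0946]
tool_rot: [-0.002, 0.017, 1.0, 0.001]
force: [-0.2, -0.2, -0.3]
opening: 0.0005
grip_force: 0.0
[-0.0966  0.0023  0.0946]
time: 6.45
tcp_pos: [0.4496, -0.1922, 0.0607]
tool_rot: [-0.001, 0.017, 1.0, 0.001]
force: [0.2, 0.6, 0.3]
opening: 0.0004
grip_force: 0.0
[-0.0957  0.0016  0.0607]
```

```bash
python3 -m jog '[{"fingers":1,"delta_pos":[0,0.006,0],"angular":[0,0,0]},{"fingers":1,"delta_pos":[0,0.006,0],"angular":[0,0,0]},{"fingers":1,"delta_pos":[0,0.005,0],"angular":[0,0,0]},{"fingers":1,"delta_pos":[0.001,0.006,0],"angular":[0,0,0]},{"fingers":1,"delta_pos":[0.001,0.007,0],"angular":[0,0,0]}]'
python3 -c "from h import *;print(where())"
python3 -m jog '[{"fingers":1,"delta_pos":[-0.001,0.007,0],"angular":[0,0,0]},{"fingers":1,"delta_pos":[-0.002,0.007,0],"angular":[0,0,0]},{"fingers":1,"delta_pos":[0,0,0],"angular":[0,0,0]}]'
python3 -c "from h import *;print(where())"
```

```text
time: 6.87
tcp_pos: [0.4516, -0.1663, 0.0629]
tool_rot: [0.003, 0.016, 1.0, -0.004]
force: [1.9, -10.2, -2.7]
opening: 0.0004
grip_force: 4.2
[-0.0945  0.0275  0.0629]
time: 7.12
tcp_pos: [0.4539, -0.1503, 0.0629]
tool_rot: [0.001, 0.016, 1.0, -0.003]
force: [-1.9, -5.6, 0.3]
opening: 0.0008
grip_force: 2.0
[-0.0928  0.0436  0.0629]
```

```bash
python3 -m jog '[{"fingers":1,"delta_pos":[-0.0025,0.008,0],"angular":[0,0,0]},{"fingers":1,"delta_pos":[-0.0055,0.006,0],"angular":[0,0,0]},{"fingers":1,"delta_pos":[-0.007,0.005,0],"angular":[0,0,0]},{"fingers":1,"delta_pos":[-0.007,0.003,0],"angular":[0,0,0]},{"fingers":1,"delta_pos":[0,0,0],"angular":[0,0,0]}]'
python3 -c "from h import *;print(where())"
python3 -m jog '[{"fingers":1,"delta_pos":[-0.003,0,0],"angular":[0,0,0]},{"fingers":1,"delta_pos":[-0.002,0,0],"angular":[0,0,0]},{"fingers":1,"delta_pos":[0,0,0],"angular":[0,0,0]},{"fingers":1,"delta_pos":[0,0,0],"angular":[0,0,0]}]'
python3 -c "from h import *;print(where())"
```

```text
time: 7.53
tcp_pos: [0.4751, -0.1274, 0.0621]
tool_rot: [-0.001, 0.016, 1.0, -0.001]
force: [-3.3, -1.2, 0.2]
opening: 0.0004
grip_force: 1.2
[-0.0724  0.0672  0.0621]
time: 7.87
tcp_pos: [0.4768, -0.1269, 0.0617]
tool_rot: [-0.003, 0.017, 1.0, 0.001]
force: [-8.1, -1.7, 5.1]
opening: 0.0004
grip_force: 3.9
[-0.0707  0.0678  0.0617]
```

```bash
python3 -m jog '[{"fingers":1,"delta_pos":[-0.003,0,0],"angular":[0,0,0]},{"fingers":1,"delta_pos":[-0.003,0,0],"angular":[0,0,0]},{"fingers":1,"delta_pos":[0,0,0],"angular":[0,0,0]},{"fingers":1,"delta_pos":[0,0,0],"angular":[0,0,0]},{"fingers":1,"delta_pos":[0,0,0],"angular":[0,0,0]}]'
python3 -c "from h import *;print(where())"
```

```text
time: 8.28
tcp_pos: [0.477, -0.1267, 0.0614]
tool_rot: [-0.009, 0.016, 1.0, 0.001]
force: [-18.0, -2.0, 13.6]
opening: 0.0004
grip_force: 9.1
[-0.0705  0.0679  0.0614]
```

The handle is at its hard stop (18 N with no motion). I'll back off, lift, and retreat for a check.

```bash
python3 -m jog '[{"fingers":1,"delta_pos":[0.015,0,0],"angular":[0,0,0]},{"fingers":1,"delta_pos":[0.008,0,0],"angular":[0,0,0]},{"fingers":1,"delta_pos":[0,0,-0.03],"angular":[0,0,0]},{"fingers":1,"delta_pos":[0,0,-0.035],"angular":[0,0,0]},{"fingers":1,"delta_pos":[0,0,-0.035],"angular":[0,0,0]}]'
python3 -m jog '[{"fingers":1,"delta_pos":[0.035,0.01,0],"angular":[0,0,0]},{"fingers":1,"delta_pos":[0.035,0.01,0],"angular":[0,0,0]},{"fingers":1,"delta_pos":[0.035,0.01,0],"angular":[0,0,0]},{"fingers":1,"delta_pos":[0.025,0.01,0],"angular":[0,0,0]},{"fingers":1,"delta_pos":[0,0,0],"angular":[0,0,0]}]'
python3 - <<'E'
from h import *
c=vision.camera('top'); cv2.imwrite('pics/top2.png',cv2.resize(c['image'][55:240,145:330],None,fx=3.2,fy=3.2,interpolation=cv2.INTER_CUBIC)); print(where())
E
```

```text
time: 8.7
tcp_pos: [0.4635, -0.1265, 0.1627]
tool_rot: [0.0, 0.017, 1.0, 0.001]
force: [0.6, 0.2, -0.2]
opening: 0.0005
grip_force: 0.0
time: 9.12
tcp_pos: [0.3301, -0.0797, 0.1613]
tool_rot: [-0.001, 0.017, 1.0, 0.001]
force: [0.2, -0.7, -0.0]
opening: 0.0003
grip_force: 0.0
[-0.2156  0.1084  0.1619]
```

View pics/top2.png

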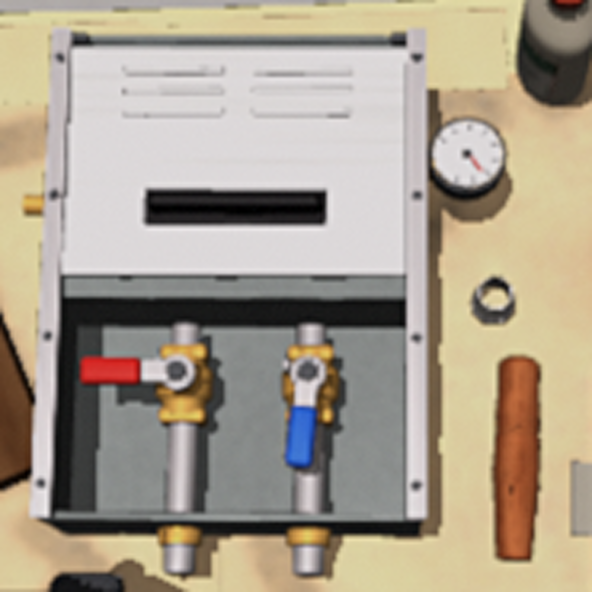

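Red points square across to the left (crop (110,370)), blue is unchanged and the cover is still open. Moving beyond the ridge to close it.

```bash
python3 -m jog '[{"fingers":1,"delta_pos":[-0.036,-0.0135,0],"angular":[0,0,0]},{"fingers":1,"delta_pos":[-0.036,-0.0135,0],"angular":[0,0,0]},{"fingers":1,"delta_pos":[-0.036,-0.0135,0],"angular":[0,0,0]},{"fingers":1,"delta_pos":[-0.036,-0.0135,0],"angular":[0,0,0]},{"fingers":1,"delta_pos":[-0.036,-0.0135,0],"angular":[0,0,0]}]'
python3 -m jog '[{"fingers":1,"delta_pos":[-0.036,-0.0135,0],"angular":[0,0,0]},{"fingers":1,"delta_pos":[-0.036,-0.0135,0],"angular":[0,0,0]},{"fingers":1,"delta_pos":[-0.036,-0.0135,0],"angular":[0,0,0]},{"fingers":1,"delta_pos":[0,0,0],"angular":[0,0,0]},{"fingers":1,"delta_pos":[0,0,0],"angular":[0,0,0]}]'
python3 -c "from h import *;print(where())"
```

```text
time: 9.58
tcp_pos: [0.5164, -0.1574, 0.1616]
tool_rot: [0.002, 0.017, 1.0, -0.0]
force: [0.0, -0.1, 0.9]
opening: 0.0003
grip_force: 0.0
time: 10.0
tcp_pos: [0.622, -0.2014, 0.1598]
tool_rot: [0.0, 0.017, 1.0, 0.0]
force: [-0.7, 0.7, -0.8]
opening: 0.0006
grip_force: 0.0
[ 0.0769 -0.0018  0.1598]
```

```bash
python3 -m jog '[{"fingers":1,"delta_pos":[0,0,0.02],"angular":[0,0,0]},{"fingers":1,"delta_pos":[0,0,0.02],"angular":[0,0,0]},{"fingers":1,"delta_pos":[0,0,0.02],"angular":[0,0,0]},{"fingers":1,"delta_pos":[0,0,0.007],"angular":[0,0,0]},{"fingers":1,"delta_pos":[0,0,0],"angular":[0,0,0]}]'
python3 -m jog '[{"fingers":1,"delta_pos":[0.01,0,0],"angular":[0,0,0]},{"fingers":1,"delta_pos":[0.01,0,0],"angular":[0,0,0]},{"fingers":1,"delta_pos":[0.01,0,0],"angular":[0,0,0]},{"fingers":1,"delta_pos":[0.01,0,0],"angular":[0,0,0]},{"fingers":1,"delta_pos":[0.01,0,0],"angular":[0,0,0]}]'
python3 -c "from h import *;print(where())"
```

```text
time: 10.42
tcp_pos: [0.6173, -0.1995, 0.0927]
tool_rot: [-0.002, 0.017, 1.0, 0.001]
force: [0.8, 0.8, 0.1]
opening: 0.0006
grip_force: 0.0
time: 10.83
tcp_pos: [0.5702, -0.199, 0.0959]
tool_rot: [0.003, 0.017, 1.0, -0.0]
force: [4.4, 0.5, -0.4]
opening: 0.0006
grip_force: 2.4
[ 0.025  -0.0012  0.0959]
```

```bash
python3 -m jog '[{"fingers":1,"delta_pos":[0.015,0,0.003],"angular":[0,0,0]},{"fingers":1,"delta_pos":[0.015,0,0],"angular":[0,0,0]},{"fingers":1,"delta_pos":[0.015,0,0],"angular":[0,0,0]},{"fingers":1,"delta_pos":[0.015,0,0],"angular":[0,0,0]},{"fingers":1,"delta_pos":[0.015,0,0],"angular":[0,0,0]}]'
python3 -m jog '[{"fingers":1,"delta_pos":[0.01,0,0],"angular":[0,0,0]},{"fingers":1,"delta_pos":[0.009,0,0],"angular":[0,0,0]},{"fingers":1,"delta_pos":[0.005,0,0],"angular":[0,0,0]},{"fingers":1,"delta_pos":[0.004,0,0],"angular":[0,0,0]},{"fingers":1,"delta_pos":[0,0,0],"angular":[0,0,0]}]'
python3 -c "from h import *;print(where())"
```

```text
time: 11.25
tcp_pos: [0.4952, -0.197, 0.0932]
tool_rot: [0.003, 0.017, 1.0, -0.001]
force: [4.8, -0.2, 1.6]
opening: 0.0002
grip_force: 2.5
time: 11.67
tcp_pos: [0.4654, -0.1955, 0.0917]
tool_rot: [-0.0, 0.017, 1.0, -0.0]
force: [2.5, -1.1, 1.4]
opening: 0.0005
grip_force: 1.2
[-0.0798 -0.0012  0.0917]
```

```bash
python3 -m jog '[{"fingers":1,"delta_pos":[0.003,0,0],"angular":[0,0,0]},{"fingers":1,"delta_pos":[0.003,0,0],"angular":[0,0,0]},{"fingers":1,"delta_pos":[0.002,0,0],"angular":[0,0,0]},{"fingers":1,"delta_pos":[0,0,0],"angular":[0,0,0]},{"fingers":1,"delta_pos":[0,0,0],"angular":[0,0,0]}]'
python3 -c "from h import *;print(where())"
python3 -m jog '[{"fingers":1,"delta_pos":[0.003,0,0],"angular":[0,0,0]},{"fingers":1,"delta_pos":[0,0,0],"angular":[0,0,0]},{"fingers":1,"delta_pos":[0,0,0],"angular":[0,0,0]}]'
python3 -c "from h import *;print(where())"
```

```text
time: 12.08
tcp_pos: [0.4642, -0.1954, 0.0916]
tool_rot: [0.006, 0.018, 1.0, -0.0]
force: [14.1, 0.8, -4.3]
opening: 0.0008
grip_force: 7.0
[-0.081  -0.0012  0.0916]
time: 12.33
tcp_pos: [0.4642, -0.1955, 0.0917]
tool_rot: [0.009, 0.018, 1.0, -0.0]
force: [20.4, 2.8, -8.7]
opening: 0.0006
grip_force: 9.8
[-0.081  -0.0012  0.0917]
```

Hard stop reached. Back off, lift away, and check.

```bash
python3 -m jog '[{"fingers":1,"delta_pos":[-0.016,0,0],"angular":[0,0,0]},{"fingers":1,"delta_pos":[-0.006,0,0],"angular":[0,0,0]},{"fingers":1,"delta_pos":[0,0,-0.03],"angular":[0,0,0]},{"fingers":1,"delta_pos":[0,0,-0.035],"angular":[0,0,0]},{"fingers":1,"delta_pos":[0.02,0.02,-0.01],"angular":[0,0,0]}]'
python3 -m jog '[{"fingers":1,"delta_pos":[0.035,0.02,0],"angular":[0,0,0]},{"fingers":1,"delta_pos":[0.035,0.02,0],"angular":[0,0,0]},{"fingers":1,"delta_pos":[0.035,0.02,0],"angular":[0,0,0]},{"fingers":1,"delta_pos":[0.035,0.02,0],"angular":[0,0,0]},{"fingers":1,"delta_pos":[0,0,0],"angular":[0,0,0]}]'
python3 -m jog '[{"fingers":1,"delta_pos":[0,0,0],"angular":[0,0,0]},{"fingers":1,"delta_pos":[0,0,0],"angular":[0,0,0]}]'
python3 - <<'E'
from h import *
import pickle
c=vision.camera('top'); cv2.imwrite('pics/top3.png',cv2.resize(c['image'][55:240,145:330],None,fx=3.2,fy=3.2,interpolation=cv2.INTER_CUBIC))
a=pickle.load(open('top0.pkl','rb')); b=pickle.load(open('top1.pkl','rb'))
for k in (a,b,c):
    g=cv2.cvtColor(k['image'],cv2.COLOR_BGR2GRAY)
    z=k['image'].max(2)<55; m=np.zeros_like(z); m[100:205,185:250]=z[100:205,185:250]
    n,l,st,ce=cv2.connectedComponentsWithStats(m.astype(np.uint8))
    i=1+np.argmax([s[4] if s[2]>45 and s[3]<16 else 0 for s in st[1:]]); print(st[i],ce[i],((ray(k,ce[i],.098)[:2]-o)@ex).round(4))
    print(g[205:216,250],g[130:148,250])
E
```

```text
time: 12.75
tcp_pos: [0.4615, -0.1788, 0.1692]
tool_rot: [0.002, 0.017, 1.0, -0.002]
force: [0.5, -0.5, 1.6]
opening: 0.0008
grip_force: 0.0
time: 13.17
tcp_pos: [0.3103, -0.0848, 0.1642]
tool_rot: [-0.006, 0.016, 1.0, 0.003]
force: [-1.1, -0.3, -1.5]
opening: 0.0001
grip_force: 0.0
time: 13.33
tcp_pos: [0.32, -0.0903, 0.1662]
tool_rot: [-0.001, 0.017, 1.0, -0.0]
force: [0.7, -1.3, 0.2]
opening: 0.0008
grip_force: 0.0
[188 184  58  11 580] [216.14655172 189.40344828] -0.0915
[190 191 191 192 193 196 163  69  44  48  81] [117 115 117 115 117 113 107 145 194 193 191 190 192 192 191 173 164 192]
[191 115  56  10 555] [218.25225225 119.47747748] 0.0316
[138 138 137 138 139 140 140 140 140 139 136] [213 211 214 213 213 214 213 213 215 218 182  72  89 135 137 138 139 128]
[188 188  58  10 558] [216.75089606 192.41935484] -0.0966
[213 214 213 213 213 214 213 216 217 182 106] [132 132 135 133 133 132 132 133 130 141 186 217 215 213 214 214 216 215]
```

View pics/top3.png

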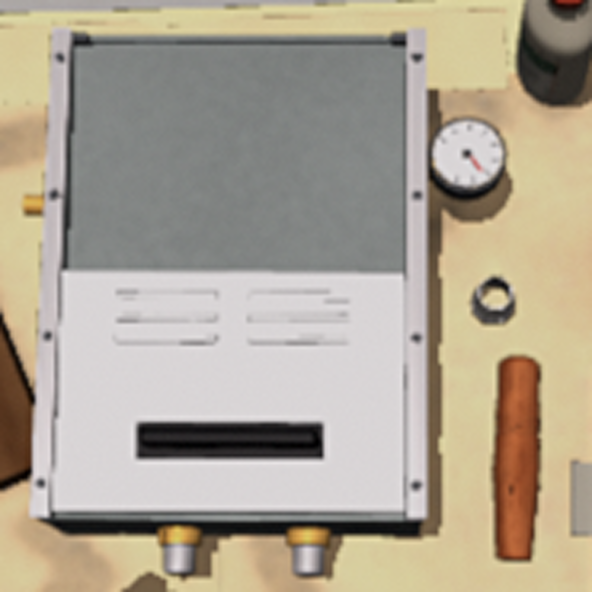

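The cover is fully closed, with the ridge at box x = -0.0966 and total travel about 0.128. The ferrule and wooden handle are unmoved.

```bash
python3 -c "
from plant import job_done
print(job_done())"
```

```text
the job is handed in; nothing more can be done
None
```

The job is handed in: I pushed the cover fully open, pushed the red handle to its hard stop square across its pipe, then pushed the cover closed against its stop; the top-view pictures show the blue handle, ferrule and wooden handle where they started, though I did not re-image the sanding block.

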